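# Put the red colour carton away in the stock drawer

## Task

Put the red carton away: set it down lying flat in the empty bay of the open drawer and let go of it, then slide the drawer fully shut with the carton in it. Set the carton down rather than dropping it, do not slam the drawer, and leave the other stock where it stands.

Things in the scene. Friction and masses are not known exactly. Their poses are not given: they have to be found in the camera images.
- red_center (a point): Centre (half-way up) of the red carton of hair colour, with a white band and a thin black stripe near one end: a rigid box 130 mm long (its x axis), 44 mm wide (y), 40 mm high (z), about 0.14 kg, lying flat on the worktop. This is the one to put away.
- yellow_center (a point): Centre (half-way up) of the loose yellow carton of hair colour, with a white band and a thin black stripe near one end: a rigid box 130 mm long (its x axis), 44 mm wide (y), 40 mm high (z), about 0.14 kg, lying flat on the worktop. To be left alone.
- purple_center (a point): Centre (half-way up) of the purple carton of hair colour, with a white band and a thin black stripe near one end: a rigid box 130 mm long (its x axis), 44 mm wide (y), 40 mm high (z), about 0.14 kg, lying flat on the worktop. To be left alone.
- drawer (a joint): How far the drawer (blue front) stands open, in m: 0 is fully shut against a stop, 0.20 fully open. It slides level, with about 1 N of friction and light damping (4 N s/m), and stays where it is left. Its two bays run front to back with a 6 mm divider between; the narrower bay is full of yellow cartons wedged in place.
- unit: Low light-grey drawer unit fixed to the worktop, 283 mm deep (x), 240 mm wide (y), 94 mm high; origin at the centre of its underside, x pointing from its front to its back. Its top panel spans 82 to 94 mm above the worktop and covers the part of the drawer that is not pulled out.
- bay (a point): Centre of the floor of the empty bay, moving with the drawer, 22 mm above the worktop. x points into the unit (the way the drawer shuts), z up. The bay spans x -119 to +119 mm and y -68 to +68 mm; side walls rise 50 mm above the floor, the front panel 59 mm. Only its front part is in the open: from x = -119 mm to x = -125 mm + the drawer opening; the rest is under the unit's top.
- handle (a point): Middle of the drawer's steel bar handle, moving with the drawer; 56 mm above the worktop. The bar is 11 mm thick and 120 mm long, along the y axis; it stands 35 mm in front of the drawer's front panel (at x = +35 mm), and is open above and below. Axes as for the bay: x points the way the drawer shuts.
- bottle_a: White bottle with a red label, 64 mm across and 190 mm tall; origin at the centre of its base. To be left alone.
- bottle_b: White bottle with a blue label, 64 mm across and 190 mm tall; origin at the centre of its base. To be left alone.
- jar: Amber jar with a black cap, 72 mm across and 75 mm tall; origin at the centre of its base. To be left alone.
- roll: White paper roll standing on end, 100 mm across and 75 mm tall; origin at the centre of its base. To be left alone.
Things that resemble listed ones, but are neither listed nor needed, are in the scene too. Of the things that look like the part that bears red_center, the middle-sized one is meant.

How it is judged:
By the outcome, as a careful person would: the job done as asked, in the order asked, and still so for the second after the job is handed in, with the robot touching nothing.
It also fails if it takes over 56 s, if anything falls off the work surface, if the arm or the gripper's body presses on something with over 40 N, if the wrist force passes 120 N, or if a joint passes its speed limit or range.

## Robot

A 6-joint arm with a two-finger parallel gripper is mounted at the origin on the work surface. World frame = base frame: x ahead of the robot, y to its left, z up, the work surface at z = 0. Lengths are in mm, angles in rad, forces in N, time in s.
With the tool pointing down it reaches from about 400 to 925 mm from the base axis. Payload 12.5 kg.
Tool frame: the origin (TCP) lies at the very end of the fingers, on their centre line; the grasp point (between the pads) lies env.grip_point_offset behind it (env.grip_point_offset is the distance from the TCP to the grasp point, in mm); y points along the fingers, z is the direction in which the jaws open and shut, and the axes are right-handed (so a half turn about y gives the same grasp; the last joint's range is limited). The gripper opens to 95 mm and grips with 3 to 60 N. Pads are 20 mm wide; open, the fingers measure 119 mm over their backs; the gripper's body (75 mm by 180 mm) begins 59 mm behind the grasp point.
Start: joints at [-0.106, 0.491, 1.559, -0, 1.092, -0.106], TCP at [625.017, 0.021, 214.661] pointing down, gripper open.
Joint ranges: [-3.1, 3.1], [-0.84, 2.19], [0.05, 2.79], [-1.13, 4.28], [0.06, 2.93], [-2.69, 2.69]. Speed limits (rad/s): [2.22, 2.22, 2.79, 3.14, 3.14, 3.14].

## Interface

Orientations are given as [roll, pitch, yaw] about the fixed x, y, z axes, in that order (R = Rz(yaw) Ry(pitch) Rx(roll)).
In Python, from cell import readout, read_camera, env, nets gives the robot as it stands.
- The arm moves only by the tool apply_moves, never from a script. Its argument "increments" is a list of rows, each a list of 3 entries, a list of its own where there are three numbers: the shift along the tool's x, y, z in cm, then the turn, a rotation vector about the tool's x, y, z in degrees, then the finger opening in cm, from 0 to 9.51. A call has exactly 5 rows; each row shifts and turns the pose as measured when the row begins, along the tool's axes as they then stand; what a row does not reach is not made up. A row lasts 1/8 s, in which the tool goes at most 62.5 mm and 10.7 degrees, less where a joint would pass 70% of its speed; a pose out of reach is approached as far as the arm can. A call with a gripper value outside its range is refused whole. The fingers move at their own pace and stop on an object; the grip force is fixed at half the most. Time passes only in rows, so rows that do not move let the fingers close, or fill a call up. It gives the time, the measured TCP pose, the force and the opening at its end, in the units of the state.
- readout.state(): the state, without advancing time (a new reading comes with each control period).
- read_camera(name): name is "scene" or "side" or "wrist"; returns a dict with "img" (480x640x3 uint8, red, green, blue), "vfov" (degrees; the focal length in pixels is half the picture's height over the tangent of half this angle, whatever the lens; pixels are square), "cx", "cy" (the principal point, pixels), "distortion" ([k1, k2, p1, p2, k3] as OpenCV has them; the pictures are not rectified), "rvec" (rotation vector, rad) and "tvec" (3), from world to camera coordinates, as OpenCV has them; the wrist camera has in their place "mount" (4x4, takes a point from camera to tool coordinates, whose origin is the TCP and whose axes are the tool frame's). Camera axes: x right, y down, z forward; pixel columns grow to the right and rows downward; lengths in mm; the calibration is good to about 2 mm. A picture is of the moment at which its call begins: read the wrist's pose just before it. There is no depth.
- env.job_done(): hands the job in, once; it reports no verdict.
Trained networks look in a picture, given as the dict that the camera call returned (one of the last four; its "shot" number tells which), for a name from the list of things; names that differ only in an ending like _2 or _b are one class to them, and where a whole thing is asked for, a point or a joint stands for the part that bears it (a point fixed in the world has none). Each returns a list of dicts, best first, with "confidence" (0 to 1); they miss things now and then, are a little off and sometimes report something else, mostly with a low value. They report only what shows in the picture. A call takes as long as a camera call. They do not tell look-alikes from the thing itself.
- nets.look_for(picture, thing): "point" ([x, y, z] in mm, in the coordinates of the camera as it stood for that picture, good to about 4 mm: the middle of the surface that is visible of it).
- nets.mark_of(picture, thing): "point" ([x, y, z] in mm, in the coordinates of the camera as it stood for that picture, good to about 4 mm: a listed point, or the origin of a listed thing).
The state is a dict: "t": time; "joints": joint angles; "qvel": joint speeds; "tau": joint torques, N m; "eef_pos": TCP position; "tcp_rot": TCP orientation; "ft_force": force on the tool from outside, world axes, zero at the start; "moment": the same for the moment, N m; "opening": opening from 0.0 (shut) to 1.0 (fully open).
Only numpy, scipy, OpenCV 4.12 (cv2) and the standard library are available. Lean on these libraries where they do the work, as an engineer would, in place of code of your own. Each camera call takes 0.05 s, during which the arm holds its last target. There are 200 camera calls.

## Working session

There is one attempt and no reset: what is moved stays moved. The work goes in short steps, Python scripts to look and compute and a tool call to move; the robot and the scene stay as the last step left them, time stands still between calls to the robot, and variables do not carry over. Pictures are saved under pics/ and viewed, about 8 in all and at most 12, crops included, and the job is handed in when it is done.

Besides the shell and the picture viewer there is one more tool, called after "Emit:" as name(argument=value, ...), one argument or row to a line, values as JSON. apply_moves: Moves the arm, as the interface text tells. Its arguments: {"type":"object","properties":{"increments":{"type":"array"}},"required":["increments"]}

```bash
ls; mkdir -p pics; cat > h.py <<'E'
import numpy as np, cv2
from scipy.spatial.transform import Rotation as R
from cell import readout, read_camera, env, nets
def cam2world(p,pic,st=None):
    p=np.array(p,float)
    if "rvec" in pic and pic["rvec"] is not None:
        M=cv2.Rodrigues(np.array(pic["rvec"],float))[0]; return M.T@(p-np.array(pic["tvec"]).ravel())
    M=np.array(pic["mount"]); q=M[:3,:3]@p+M[:3,3]
    return R.from_euler('xyz',st["tcp_rot"]).as_matrix()@q+np.array(st["eef_pos"])
def K(pic):
    f=240/np.tan(np.radians(pic["vfov"])/2); return np.array([[f,0,pic["cx"]],[0,f,pic["cy"]],[0,0,1]])
def ray(px,pic,z,st=None):
    u=cv2.undistortPoints(np.array([[px]],float),K(pic),np.array(pic["distortion"],float))[0,0]
    o=cam2world([0,0,0],pic,st); d=cam2world([u[0],u[1],1],pic,st)-o
    return o+d*(z-o[2])/d[2]
def save(pic,n): cv2.imwrite(f"pics/{n}.png",pic["img"][:,:,::-1])
E
python3 - <<'E'
from h import *
np.set_printoptions(precision=1,suppress=True)
st=readout.state(); print(st, env.grip_point_offset)
ims=[]
for c in ["scene","side"]:
    p=read_camera(c); save(p,c+"0")
    for t in ["red_center","yellow_center","purple_center","drawer","unit","bay","handle","bottle_a","jar","roll"]:
        for d in nets.mark_of(p,t)[:4] if t!="drawer" else nets.look_for(p,t)[:3]:
            print(c,t,round(d["confidence"],2),cam2world(d["point"],p))
E
```

```text
pics
{'t': 0.0, 'joints': array([-0.1,  0.5,  1.6, -0. ,  1.1, -0.1]), 'qvel': array([-0.,  0., -0.,  0.,  0.,  0.]), 'tau': array([ -0. , -61.3, -25.8,   0.1,   0. ,  -0. ]), 'eef_pos': array([624.8,   0. , 214.1]), 'tcp_rot': array([-1.6,  0. , -1.6]), 'ft_force': array([-0.5,  0.6, -0.6]), 'moment': array([-0., -0.,  0.]), 'opening': 1.0011046653872877} 18.8
scene red_center 0.74 [ 734.3 -271.4   17.1]
scene red_center 0.71 [ 672.7 -413.7   -0.9]
scene red_center 0.63 [ 613.6 -233.1   21.3]
scene red_center 0.6 [ 298.8 -249.5   27.7]
scene yellow_center 0.61 [ 525.  -405.2   20.6]
scene yellow_center 0.4 [ 338.4 -460.9    4.8]
scene purple_center 0.81 [ 465.7 -234.4   22.1]
scene drawer 0.56 [606.  131.1  54.4]
scene unit 0.64 [637.  365.9   2. ]
scene unit 0.28 [581.9  -4.8  61.4]
scene bay 0.82 [575.8 175.5  23.8]
scene handle 0.74 [584.8  -4.6  59.5]
scene bottle_a 0.59 [ 781.9 -136.1   -3.2]
scene bottle_a 0.59 [356.2 425.2   0.4]
scene jar 0.87 [ 674.5 -410.9   -1.7]
scene roll 0.63 [ 339.7 -457.2    2.7]
side red_center 0.89 [ 612.8 -232.6   21.8]
side red_center 0.77 [ 299.1 -246.6   30.5]
side red_center 0.64 [ 736.8 -268.9   10.9]
side yellow_center 0.75 [ 529.6 -404.5   23.8]
side purple_center 0.74 [ 462.8 -233.6   23.9]
side drawer 0.72 [602.6 118.   46.4]
side drawer 0.4 [ 610.3 -241.6   37.5]
side unit 0.73 [643.8 366.9  -0.9]
side bay 0.59 [ 784.9 -135.    -0.5]
side handle 0.92 [580.4  -2.6  58.7]
side bottle_a 0.95 [362.8 427.8   1.2]
side bottle_a 0.84 [ 785.5 -135.2   -0.4]
side jar 0.89 [ 675.  -411.7   -1.9]
side roll 0.73 [ 343.3 -464.4   -0.5]
side roll 0.4 [646.7 368.2   4.6]
```

```bash
sleep 1; python3 -c "
import cv2,numpy as np;print(cv2.imread('pics/scene0.png').shape)"
```

```text
(480, 640, 3)
```

View pics/scene0.png

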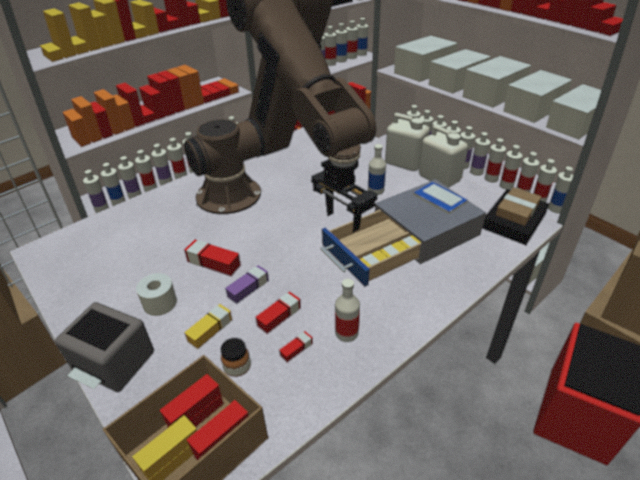

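View pics/side0.png

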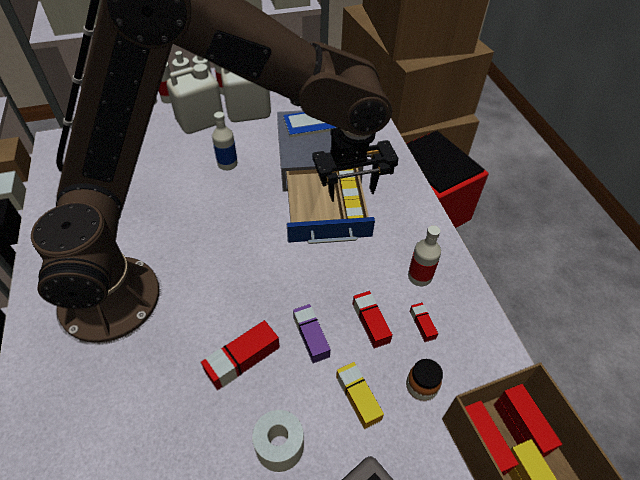

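The side view shows three loose red cartons. The middle-sized one is at about px (372,319), which is world (613,-233). The smaller is at (424,321) and the larger at (240,355). The drawer's empty bay is on the -x side and the drawer shuts roughly along +y. Next I'll get yaws from the edges.

```bash
python3 - <<'E'
from h import *
np.set_printoptions(precision=1,suppress=True)
st=readout.state(); w=read_camera("wrist"); s=read_camera("side")
for t in ["bay","handle","drawer","unit"]:
    for d in nets.mark_of(w,t)[:2] if t!="drawer" else nets.look_for(w,t)[:2]: print(t,round(d["confidence"],2),cam2world(d["point"],w,st))
a=s["img"]; hsv=cv2.cvtColor(a,cv2.COLOR_RGB2HSV)
# red carton pixels + white band, map every pixel to top plane z=40
m=(((hsv[...,0]<8)|(hsv[...,0]>172))&(hsv[...,1]>150)&(hsv[...,2]>60)).astype(np.uint8)
n,l,S,C=cv2.connectedComponentsWithStats(m)
i=l[325,376]; print("red comp",S[i],C[i])
b=((hsv[...,0]>100)&(hsv[...,0]<125)&(hsv[...,1]>120)).astype(np.uint8)
n2,l2,S2,C2=cv2.connectedComponentsWithStats(b)
for k in range(1,n2):
    if S2[k,4]>60: print("blue",S2[k],C2[k])
cv2.imwrite("pics/side_crop.png",cv2.resize(a[130:360,270:450,::-1],None,fx=2.6,fy=2.6,interpolation=cv2.INTER_CUBIC))
save(w,"wrist0")
E
```

```text
handle 0.76 [581.3  -2.4  55.1]
drawer 0.87 [597.3  96.3  47.3]
red comp [360 304  32  37 601] [375.7 322.4]
blue [283 112  55  23 380] [305.2 125.5]
blue [214 143  23  22 332] [225.7 154.8]
blue [ 287  217   88   25 1516] [330.1 228.5]
```

View pics/side_crop.png

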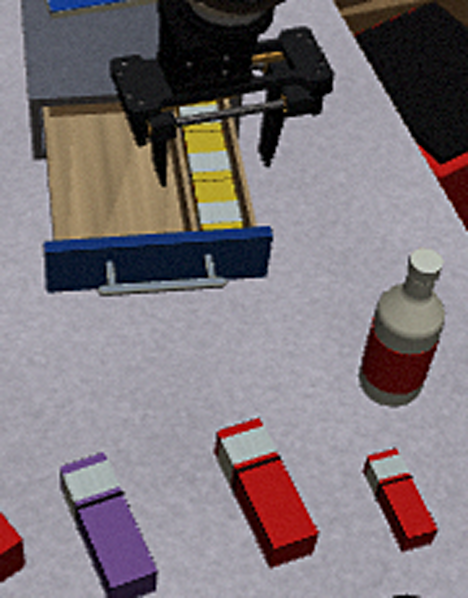

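View pics/wrist0.png

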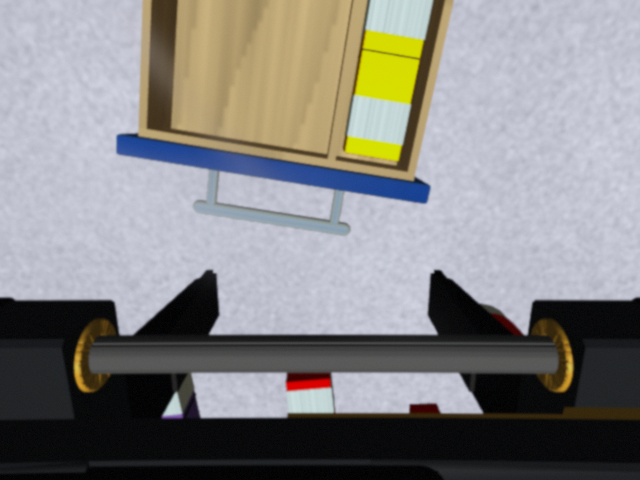

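The wrist view has image-up ≈ world +y. The handle bar runs from px (200,207) to (345,229), and the front panel's top inner edge from (117,136) to (428,184). In the side crop, the middle red carton's top corners are (216,434), (262,420), (316,530) and (271,549).

```bash
python3 - <<'E'
from h import *
np.set_printoptions(precision=1,suppress=True)
st=readout.state(); w=read_camera("wrist"); s=read_camera("side")
P=np.array([ray((270+u/2.6,130+v/2.6),s,40) for u,v in [(216,434),(262,420),(316,530),(271,549)]])
c=P.mean(0); ax=(P[0]+P[1]-P[2]-P[3])/2; print(P,c,np.linalg.norm(ax),np.degrees(np.arctan2(ax[1],ax[0])))
for n,pts,z in [("bar",[(200,207),(345,229)],56),("panel inner",[(117,136),(428,184)],81),("bay inner front floor",[(172,127),(328,153)],22),("divider top L/R",[(329,156),(343,158)],72),("left wall inner",[(148,131),(152,0)],72)]:
    Q=np.array([ray(p,w,z,st) for p in pts]); d=Q[1]-Q[0]; print(n,Q,Q.mean(0),np.linalg.norm(d),np.degrees(np.arctan2(d[1],d[0])))
E
```

```text
[[ 588.  -173.9   40. ]
 [ 635.  -170.    40. ]
 [ 643.8 -292.3   40. ]
 [ 598.8 -299.9   40. ]] [ 616.4 -234.    40. ] 124.56094017787055 94.5349489198027
bar [[524.5   7.5  56. ]
 [644.  -11.2  56. ]] [584.2  -1.8  56. ] 121.00016144656156 -8.911365448898044
panel inner [[476.8  64.8  81. ]
 [704.2  30.1  81. ]] [590.5  47.4  81. ] 230.0450496209083 -8.674103287186934
bay inner front floor [[495.8  70.6  22. ]
 [630.   48.8  22. ]] [562.9  59.7  22. ] 135.94394753828146 -9.217712154132402
divider top L/R [[630.2  50.1  72. ]
 [640.8  48.6  72. ]] [635.5  49.4  72. ] 10.732539380354575 -8.03161133263668
left wall inner [[495.7  68.2  72. ]
 [508.9 154.5  72. ]] [502.3 111.3  72. ] 87.32930982520833 81.2814538406459
```

Emit:
apply_moves(
  increments=[
    [[6, 0, -0.2], [0, 0, 0], 9.5],
    [[6, 0, -0.2], [0, 0, 0], 9.5],
    [[6, 0, -0.2], [0, 0, 0], 9.5],
    [[6, 0, -0.2], [0, 0, 0], 9.5],
    [[5, 0, -0.2], [0, -4.5, 0], 9.5],
  ],
)

```text
t: 2.12
eef_pos: [616.1, -294.7, 215.1]
tcp_rot: [-1.569, -0.0, -1.484]
ft_force: [1.4, -0.1, 0.2]
opening: 1.001
```

Emit:
apply_moves(
  increments=[
    [[2, 0, 0], [0, 0, 0], 9.5],
    [[0, 0, 0], [0, 0, 0], 9.5],
    [[0, 0, 0], [0, 0, 0], 9.5],
    [[0, 0, 0], [0, 0, 0], 9.5],
    [[0, 0, 0], [0, 0, 0], 9.5],
  ],
)

```text
t: 2.75
eef_pos: [617.9, -313.8, 214.7]
tcp_rot: [-1.57, 0.001, -1.486]
ft_force: [0.4, 0.9, -0.0]
opening: 0.998
```

```bash
python3 - <<'E'
from h import *
np.set_printoptions(precision=2,suppress=True)
st=readout.state(); w=read_camera("wrist"); save(w,"wrist1")
print(st["eef_pos"],st["tcp_rot"],st["t"],st["qvel"])
for d in nets.mark_of(w,"red_center")[:3]: print(round(d["confidence"],2),cam2world(d["point"],w,st))
E
```

```text
[ 617.89 -313.82  214.71] [-1.57  0.   -1.49] 2.75 [ 0.01 -0.01  0.01  0.   -0.    0.  ]
0.72 [ 618.13 -233.53   19.05]
0.72 [ 738.37 -270.49   17.32]
```

View pics/wrist1.png

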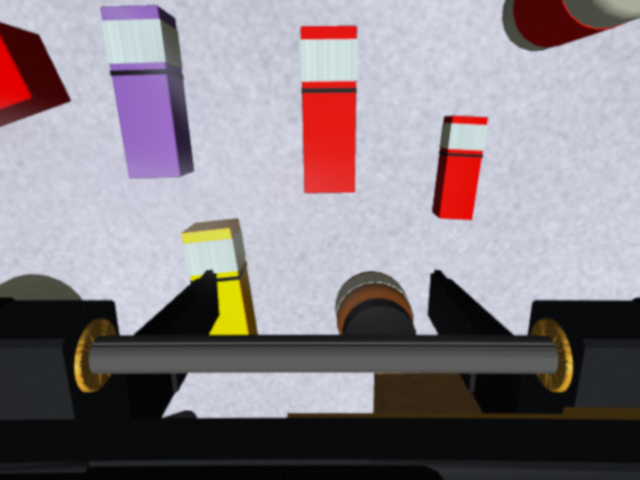

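The middle red carton's top corners are at px (301,27), (356,27), (355,192) and (304,192), nearly aligned with the tool. The smaller one at (460,165) is the look-alike.

```bash
python3 - <<'E'
from h import *
np.set_printoptions(precision=2,suppress=True)
st=readout.state(); w=read_camera("wrist")
P=np.array([ray(p,w,40,st) for p in [(301,27),(356,27),(355,192),(304,192)]])
ax=(P[0]+P[1]-P[2]-P[3])/2;c=P.mean(0); print(c,np.linalg.norm(ax),np.linalg.norm(P[1]-P[0]),np.degrees(np.arctan2(ax[1],ax[0]))-90)
RR=R.from_euler('xyz',st["tcp_rot"]).as_matrix(); print("tool-frame delta to (c, z=8):",RR.T@(np.r_[c[:2],8]-st["eef_pos"]), "jaw yaw",np.degrees(np.arctan2(RR[1,2],RR[0,2])))
E
```

```text
[ 616.66 -232.76   40.  ] 127.63626614890303 42.26383644799473 5.415056240499638
tool-frame delta to (c, z=8): [-81.   206.79   5.48] jaw yaw 4.8422232614038485
```

Emit:
apply_moves(
  increments=[
    [[-4, 0, 0.3], [0, -0.5, 0], 9.5],
    [[-4.1, 0, 0.2], [0, 0, 0], 9.5],
    [[0, 5, 0], [0, 0, 0], 9.5],
    [[0, 5, 0], [0, 0, 0], 9.5],
    [[0, 3, 0], [0, 0, 0], 9.5],
  ],
)

```text
t: 3.52
eef_pos: [617.6, -230.8, 84.8]
tcp_rot: [-1.563, -0.003, -1.477]
ft_force: [-0.1, -0.4, 0.8]
opening: 1.0
```

Emit:
apply_moves(
  increments=[
    [[0, 0, 0], [0, 0, 0], 9.5],
    [[0, 3, 0], [0, 0, 0], 9.5],
    [[0, 2, 0], [0, 0, 0], 9.5],
    [[0, 0.5, 0], [0, 0, 0], 9.5],
    [[0, 0, 0], [0, 0, 0], 9.5],
  ],
)

```text
t: 4.15
eef_pos: [619.6, -231.5, 31.6]
tcp_rot: [-1.561, -0.005, -1.477]
ft_force: [0.1, 0.4, 0.4]
opening: 0.998
```

Emit:
apply_moves(
  increments=[
    [[0.1, 1, -0.3], [-0.5, 0, 0], 9.5],
    [[0, 1.2, 0], [0, 0, 0], 9.5],
    [[0, 0, 0], [0, 0, 0], 9.5],
    [[0, 0, 0], [0, 0, 0], 4],
    [[0, 0, 0], [0, 0, 0], 3.5],
  ],
)

```text
t: 4.78
eef_pos: [617.4, -233.4, 9.9]
tcp_rot: [-1.568, -0.006, -1.477]
ft_force: [-0.0, -0.1, 1.2]
opening: 0.846
```

Emit:
apply_moves(
  increments=[
    [[0, 0, 0], [0, 0, 0], 3.5],
    [[0, 0, 0], [0, 0, 0], 3.5],
    [[0, 0, 0], [0, 0, 0], 3.5],
    [[0, 0, 0], [0, 0, 0], 3.5],
    [[0, 0, 0], [0, 0, 0], 3.5],
  ],
)

```text
t: 5.4
eef_pos: [617.5, -233.4, 10.4]
tcp_rot: [-1.568, -0.006, -1.477]
ft_force: [-0.3, 0.0, -0.0]
opening: 0.461
```

Emit:
apply_moves(
  increments=[
    [[0, 0, 0], [0, 0, 0], 3],
    [[0, 0, 0], [0, 0, 0], 3],
    [[0, -1, 0], [0, 0, 0], 3],
    [[0, -3, 0], [0, 0, 0], 3],
    [[0, -4, 0], [0, 0, 0], 3],
  ],
)

```text
t: 6.02
eef_pos: [615.8, -232.3, 90.1]
tcp_rot: [-1.573, -0.003, -1.477]
ft_force: [0.7, -0.1, -1.5]
opening: 0.46
```

Emit:
apply_moves(
  increments=[
    [[0, -4, 0], [0, 0, 0], 3],
    [[0, -2, 0], [0, 0, 0], 3],
    [[-4, 0, 0], [0, 4, 0], 3],
    [[-4.5, 0, 0], [0, 5, 0], 3],
    [[-4.5, 0, 0], [0, 5.2, 0], 3],
  ],
)

```text
t: 6.65
eef_pos: [614.7, -102.4, 158.1]
tcp_rot: [-1.564, -0.005, -1.737]
ft_force: [-0.2, 0.5, -1.9]
opening: 0.46
```

```bash
cat > tgt.py <<'E'
from h import *
import sys
np.set_printoptions(precision=2,suppress=True)
T=np.array(eval(sys.argv[1]),float); yaw=float(sys.argv[2])
st=readout.state(); RR=R.from_euler('xyz',st["tcp_rot"]).as_matrix()
G=R.from_euler('xyz',[-np.pi/2,0,np.radians(yaw)-np.pi/2]).as_matrix()
print(st["t"],st["eef_pos"],st["opening"]*95,"cm",RR.T@(T-st["eef_pos"])/10,"deg",np.degrees(R.from_matrix(RR.T@G).as_rotvec()))
E
python3 tgt.py "[575.3,138.7,130]" -8.9
```

```text
6.65 [ 614.73 -102.37  158.06] 43.69070576055954 cm [-23.14   2.63  -7.89] deg [-0.39 -0.61  0.31]
```

Emit:
apply_moves(
  increments=[
    [[-4.6, 0, -1.6], [-0.4, -0.6, 0.3], 3],
    [[-4.6, 0, -1.6], [0, 0, 0], 3],
    [[-4.6, 0, -1.6], [0, 0, 0], 3],
    [[-4.6, 0.5, -1.6], [0, 0, 0], 3],
    [[-3, 0.5, -1], [0, 0, 0], 3],
  ],
)

```text
t: 7.28
eef_pos: [573.8, 128.6, 150.9]
tcp_rot: [-1.568, 0.001, -1.727]
ft_force: [-0.3, -0.3, -1.6]
opening: 0.467
```

Emit:
apply_moves(
  increments=[
    [[0, 0, 0], [0, 0, 0], 3],
    [[0, 0, 0], [0, 0, 0], 3],
    [[0, 0, 0], [0, 0, 0], 3],
    [[0, 0, 0], [0, 0, 0], 3],
    [[0, 0, 0], [0, 0, 0], 3],
  ],
)

```text
t: 7.9
eef_pos: [573.9, 128.0, 152.1]
tcp_rot: [-1.567, 0.001, -1.727]
ft_force: [0.5, 0.2, -2.0]
opening: 0.455
```

```bash
python3 tgt.py "[575.3,138.7,100]" -8.9; python3 -c "
from h import *
p=read_camera('scene'); cv2.imwrite('pics/sc1.png',cv2.resize(p['img'][130:310,270:510,::-1],None,fx=2.5,fy=2.5,interpolation=cv2.INTER_CUBIC))
st=readout.state(); w=read_camera('wrist'); save(w,'wrist2')"
```

```text
7.9 [573.86 128.03 152.13] 43.202065322635164 cm [-1.07  5.21 -0.04] deg [-0.22 -0.04 -0.04]
```

View pics/wrist2.png

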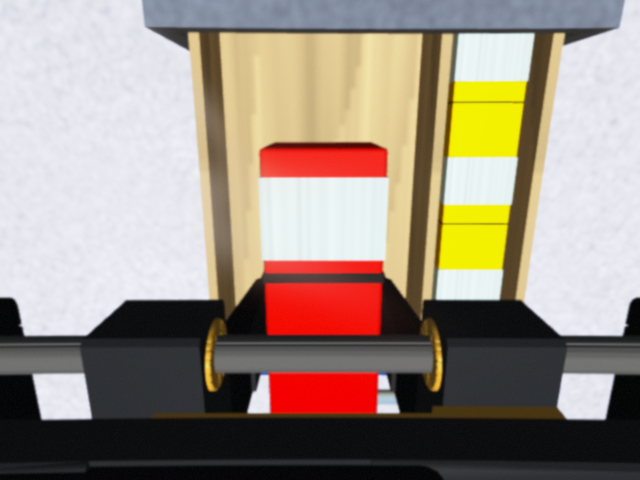

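The carton is aligned over the bay: the bay floor spans px 222–425 and the carton is centred at 324. The unit's edge is well ahead of it, so I'll lower now.

Emit:
apply_moves(
  increments=[
    [[-1, 1, 0], [-0.2, 0, 0], 3],
    [[0, 3, 0], [0, 0, 0], 3],
    [[0, 3, 0], [0, 0, 0], 3],
    [[0, 2, 0], [0, 0, 0], 3],
    [[0, 0, 0], [0, 0, 0], 3],
  ],
)

```text
t: 8.62
eef_pos: [575.6, 140.7, 57.3]
tcp_rot: [-1.571, 0.001, -1.726]
ft_force: [-1.0, 0.6, -1.6]
opening: 0.46
```

```bash
python3 tgt.py "[575.3,138.7,33]" -8.9
```

```text
8.625 [575.62 140.74  57.29] 43.74319689187225 cm [0.21 2.43 0.  ] deg [ 0.04 -0.01 -0.06]
```

Emit:
apply_moves(
  increments=[
    [[0.2, 1, 0], [0, 0, 0], 3],
    [[0, 0.8, 0], [0, 0, 0], 3],
    [[0, 0.3, 0], [0, 0, 0], 3],
    [[0, 0.2, 0], [0, 0, 0], 3],
    [[0, 0, 0], [0, 0, 0], 3],
  ],
)

```text
t: 9.25
eef_pos: [576.3, 139.2, 34.4]
tcp_rot: [-1.569, 0.002, -1.726]
ft_force: [-0.6, -0.1, -1.5]
opening: 0.459
```

Emit:
apply_moves(
  increments=[
    [[0, 0.15, 0], [0, 0, 0], 3],
    [[0, 0.15, 0], [0, 0, 0], 3],
    [[0, 0, 0], [0, 0, 0], 3],
    [[0, 0, 0], [0, 0, 0], 3],
    [[0, 0, 0], [0, 0, 0], 3],
  ],
)

```text
t: 9.88
eef_pos: [576.6, 139.4, 32.5]
tcp_rot: [-1.567, 0.002, -1.726]
ft_force: [0.6, -0.3, -0.9]
opening: 0.461
```

Emit:
apply_moves(
  increments=[
    [[0, 0.15, 0], [0, 0, 0], 3],
    [[0, 0, 0], [0, 0, 0], 3],
    [[0, 0, 0], [0, 0, 0], 3],
    [[0, 0, 0], [0, 0, 0], 3],
    [[0, 0, 0], [0, 0, 0], 3],
  ],
)

```text
t: 10.5
eef_pos: [576.8, 139.5, 32.4]
tcp_rot: [-1.567, 0.002, -1.726]
ft_force: [-0.7, 0.3, 2.7]
opening: 0.459
```

Emit:
apply_moves(
  increments=[
    [[0, 0, 0], [0, 0, 0], 5.5],
    [[0, 0, 0], [0, 0, 0], 6.5],
    [[0, 0, 0], [0, 0, 0], 6.5],
    [[0, 0, 0], [0, 0, 0], 6.5],
    [[0, 0, 0], [0, 0, 0], 6.5],
  ],
)

```text
t: 11.12
eef_pos: [577.0, 139.5, 32.4]
tcp_rot: [-1.566, 0.003, -1.726]
ft_force: [-0.5, -0.0, 0.4]
opening: 0.683
```

Emit:
apply_moves(
  increments=[
    [[0, -2, 0], [0, 0, 0], 6.5],
    [[0, -4, 0], [0, 0, 0], 6.5],
    [[0, -5, 0], [0, 0, 0], 6.5],
    [[0, -4, 0], [0, 0, 0], 6.5],
    [[0, 0, 0], [0, 0, 0], 6.5],
  ],
)

```text
t: 11.75
eef_pos: [576.1, 139.1, 186.3]
tcp_rot: [-1.568, 0.002, -1.726]
ft_force: [-0.5, -0.4, 0.1]
opening: 0.682
```

```bash
python3 -c "
from h import *
save(read_camera('wrist'),'wrist3')"; python3 tgt.py "[570,-70,190]" -8.9
```

```text
11.8 [575.38 138.99 184.64] 65.57091157807777 cm [20.73 -0.56  2.71] deg [-0.02 -0.01 -0.08]
```

View pics/wrist3.png

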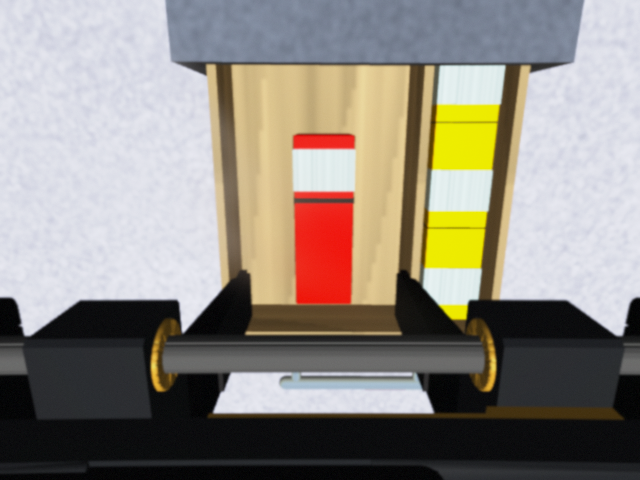

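The carton lies flat and free in the bay, px (293–355, 133–303), and clears the walls and the unit's edge. Now I'll move back in front of the handle with the fingers closed.

Emit:
apply_moves(
  increments=[
    [[4, 0, 0.7], [0, 0, 0], 3],
    [[4.5, 0, 0.8], [0, 0, 0], 0],
    [[4.5, 0, 0.8], [0, 0, 0], 0],
    [[4.5, 0, 0.7], [0, 0, 0], 0],
    [[2, 0, 0], [0, 0, 0], 0],
  ],
)

```text
t: 12.42
eef_pos: [572.4, -62.0, 177.1]
tcp_rot: [-1.581, 0.001, -1.723]
ft_force: [0.5, 0.2, -0.7]
opening: 0.214
```

Emit:
apply_moves(
  increments=[
    [[0, 0, 0], [0, 0, 0], 0],
    [[0, 0, 0], [0, 0, 0], 0],
    [[0, 0, 0], [0, 0, 0], 0],
    [[0, 0, 0], [0, 0, 0], 0],
    [[0, 0, 0], [0, 0, 0], 0],
  ],
)

```text
t: 13.05
eef_pos: [571.8, -59.0, 175.5]
tcp_rot: [-1.583, 0.002, -1.721]
ft_force: [-0.5, -0.6, -0.7]
opening: 0.006
```

```bash
python3 tgt.py "[577,-46,36]" -8.9
```

```text
13.05 [571.75 -59.04 175.52] 0.5270955586554739 cm [-1.34 13.95  0.5 ] deg [ 0.72  0.29 -0.1 ]
```

Emit:
apply_moves(
  increments=[
    [[0, 3, 0.5], [0.7, 0.3, 0], 0],
    [[0, 4, 0], [0, 0, 0], 0],
    [[0, 4, 0], [0, 0, 0], 0],
    [[0, 2, 0], [0, 0, 0], 0],
    [[0, 0, 0], [0, 0, 0], 0],
  ],
)

```text
t: 13.68
eef_pos: [577.9, -58.4, 43.2]
tcp_rot: [-1.567, 0.002, -1.725]
ft_force: [0.4, 0.0, 0.6]
opening: 0.001
```

```bash
python3 tgt.py "[580,-28,36]" -8.9
```

```text
13.675 [577.87 -58.39  43.16] 0.08455999393482405 cm [-3.03  0.72 -0.26] deg [-0.21  0.08 -0.1 ]
```

Emit:
apply_moves(
  increments=[
    [[-1, 0.5, -0.2], [0, 0, 0], 0],
    [[-1, 0, 0], [0, 0, 0], 0],
    [[-0.8, 0, 0], [0, 0, 0], 0],
    [[-0.7, 0, 0], [0, 0, 0], 0],
    [[-0.7, 0, 0], [0, 0, 0], 0],
  ],
)

```text
t: 14.3
eef_pos: [584.1, -13.6, 41.2]
tcp_rot: [-1.562, 0.002, -1.724]
ft_force: [0.2, -2.3, -1.3]
opening: 0.003
```

Emit:
apply_moves(
  increments=[
    [[-0.7, 0, 0], [0, 0, 0], 0],
    [[-0.7, 0, 0], [0, 0, 0], 0],
    [[-0.8, 0, 0], [0, 0, 0], 0],
    [[-0.9, 0, 0], [0, 0, 0], 0],
    [[-1, 0, 0], [0, 0, 0], 0],
  ],
)

```text
t: 14.92
eef_pos: [590.9, 29.3, 41.2]
tcp_rot: [-1.562, 0.001, -1.725]
ft_force: [1.0, -1.3, -1.0]
opening: 0.001
```

```bash
python3 tgt.py "[580,-28,36]" -8.9; python3 -c "
from h import *
np.set_printoptions(precision=1,suppress=True)
p=read_camera('side'); print(readout.state()['ft_force'],[cam2world(d['point'],p) for d in nets.mark_of(p,'handle')[:1]]); cv2.imwrite('pics/side2.png',cv2.resize(p['img'][90:260,250:410,::-1],None,fx=3,fy=3))"
```

```text
14.925 [590.9   29.31  41.23] 0.1358090469706187 cm [ 5.83  0.51 -0.2 ] deg [-0.5   0.08 -0.08]
[-0.1  1.4 -0.1] [array([588.8,  43.5,  61.6])]
```

View pics/side2.png

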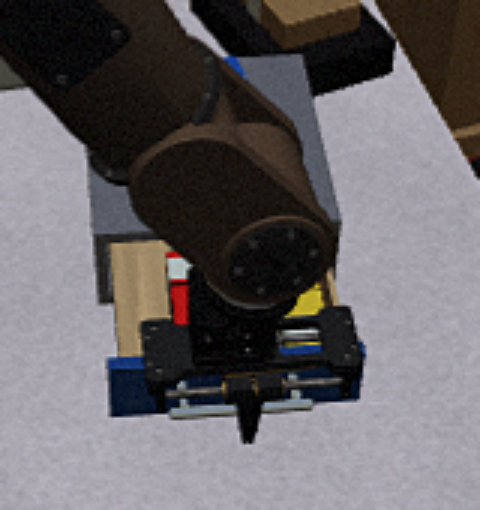

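The drawer is following the push, and the handle is now near (589,44). I'll keep going at about 8 cm/s, then slow down.

Emit:
apply_moves(
  increments=[
    [[-0.8, 0, 0], [0, 0, 0], 0],
    [[-1, 0, 0], [0, 0, 0], 0],
    [[-1, 0, 0], [0, 0, 0], 0],
    [[-1, 0, 0], [0, 0, 0], 0],
    [[-1, 0, 0], [0, 0, 0], 0],
  ],
)

```text
t: 15.65
eef_pos: [598.8, 79.9, 41.3]
tcp_rot: [-1.562, 0.001, -1.724]
ft_force: [0.6, -2.3, 0.0]
opening: 0.006
```

Emit:
apply_moves(
  increments=[
    [[-1, 0, 0], [-0.5, 0, 0], 0],
    [[-1, 0, 0], [0, 0, 0], 0],
    [[-0.9, 0, 0], [0, 0, 0], 0],
    [[-0.8, 0, 0], [0, 0, 0], 0],
    [[-0.7, 0, 0], [0, 0, 0], 0],
  ],
)

```text
t: 16.27
eef_pos: [606.0, 126.8, 41.4]
tcp_rot: [-1.571, 0.001, -1.724]
ft_force: [1.3, -1.4, -0.0]
opening: 0.003
```

```bash
python3 tgt.py "[580,-28,36]" -8.9; python3 -c "
from h import *
np.set_printoptions(precision=1,suppress=True)
p=read_camera('side'); print(readout.state()['ft_force'],[cam2world(d['point'],p) for d in nets.mark_of(p,'handle')[:1]],[cam2world(d['point'],p) for d in nets.mark_of(p,'unit')[:1]]); cv2.imwrite('pics/side3.png',cv2.resize(p['img'][90:260,250:410,::-1],None,fx=3,fy=3))"
```

```text
16.275 [606.   126.85  41.4 ] 0.31909884374144476 cm [15.7   0.52 -0.21] deg [ 0.01  0.13 -0.08]
[-0.7  0.7  0.2] [array([604.9, 141.9,  60.3])] [array([640. , 367. ,  -1.6])]
```

View pics/side3.png

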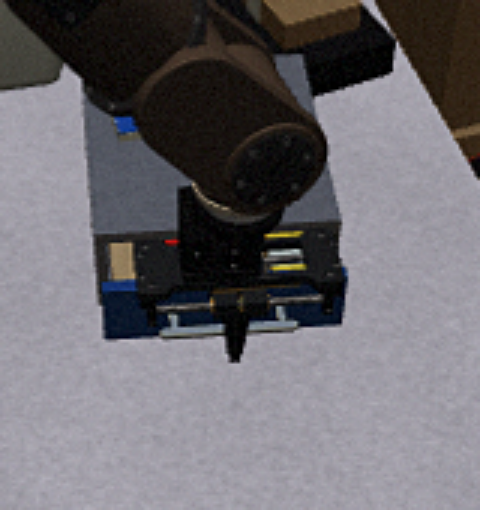

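Emit:
apply_moves(
  increments=[
    [[-0.5, 0, 0], [0, 0, 0], 0],
    [[-0.5, 0, 0], [0, 0, 0], 0],
    [[-0.5, 0, 0], [0, 0, 0], 0],
    [[-0.4, 0, 0], [0, 0, 0], 0],
    [[-0.4, 0, 0], [0, 0, 0], 0],
  ],
)

```text
t: 17.05
eef_pos: [609.4, 150.1, 41.4]
tcp_rot: [-1.572, 0.001, -1.724]
ft_force: [-0.9, -0.9, 0.1]
opening: 0.002
```

Emit:
apply_moves(
  increments=[
    [[-0.3, 0, 0], [0, 0, 0], 0],
    [[-0.3, 0, 0], [0, 0, 0], 0],
    [[-0.3, 0, 0], [0, 0, 0], 0],
    [[-0.3, 0, 0], [0, 0, 0], 0],
    [[-0.3, 0, 0], [0, 0, 0], 0],
  ],
)

```text
t: 17.68
eef_pos: [612.0, 165.9, 41.4]
tcp_rot: [-1.572, 0.001, -1.724]
ft_force: [0.9, -1.6, 0.5]
opening: 0.005
```

Emit:
apply_moves(
  increments=[
    [[-0.3, 0, 0], [0, 0, 0], 0],
    [[-0.3, 0, 0], [0, 0, 0], 0],
    [[-0.3, 0, 0], [0, 0, 0], 0],
    [[-0.3, 0, 0], [0, 0, 0], 0],
    [[-0.3, 0, 0], [0, 0, 0], 0],
  ],
)

```text
t: 18.3
eef_pos: [613.6, 176.5, 41.4]
tcp_rot: [-1.574, -0.007, -1.722]
ft_force: [-2.6, -28.4, 6.4]
opening: 0.005
```

Emit:
apply_moves(
  increments=[
    [[0.5, 0, 0], [0, 0, 0], 0],
    [[2, 0, 0], [0, 0, 0], 0],
    [[4, 0, 0], [0, 0, 0], 0],
    [[3, -3, 0], [0, 0, 0], 0],
    [[3, -5, 0], [0, 0, 0], 0],
  ],
)

```text
t: 18.92
eef_pos: [592.0, 49.3, 120.4]
tcp_rot: [-1.581, -0.007, -1.72]
ft_force: [0.1, -1.0, 0.3]
opening: 0.003
```

Emit:
apply_moves(
  increments=[
    [[4, -3, 0], [0, 0, 0], 0],
    [[4, -2, 0], [0, 0, 0], 0],
    [[0, 0, 0], [0, 0, 0], 0],
    [[0, 0, 0], [0, 0, 0], 0],
    [[0, 0, 0], [0, 0, 0], 0],
  ],
)

```text
t: 19.55
eef_pos: [579.3, -34.6, 175.2]
tcp_rot: [-1.576, -0.006, -1.723]
ft_force: [0.0, 0.9, 0.0]
opening: 0.005
```

```bash
python3 -c "
from h import *
np.set_printoptions(precision=1,suppress=True)
p=read_camera('side'); save(p,'side4')
s=readout.state(); w=read_camera('wrist'); save(w,'wrist4'); print(s['t'],s['eef_pos'],s['ft_force'])
for t in ['handle','unit']:
  for q,st in ((p,None),(w,s)):
    for d in nets.mark_of(q,t)[:1]: print(t,cam2world(d['point'],q,st))
for t in ['purple_center','yellow_center','bottle_a','jar','red_center']:
    print(t,[cam2world(d['point'],p) for d in nets.mark_of(p,t)[:3]])
cv2.imwrite('pics/fin.png',cv2.resize(np.hstack([p['img'],w['img']])[:,:,::-1],(800,300),interpolation=cv2.INTER_AREA))"
```

```text
19.6 [579.2 -34.4 175.1] [-0.   0.6 -0.3]
handle [ 524.4 -404.5   21. ]
unit [644.1 366.6   0.5]
purple_center [array([ 463. , -232.7,   21.6])]
yellow_center [array([ 528.1, -404.4,   19.8])]
bottle_a [array([ 786.3, -134.6,   -0. ]), array([361.8, 428.7,  -1.3])]
jar [array([ 676.8, -408.7,   -1.9])]
red_center [array([ 738. , -272.8,   10.6]), array([ 302.2, -247.8,   30.7])]
```

View pics/fin.png

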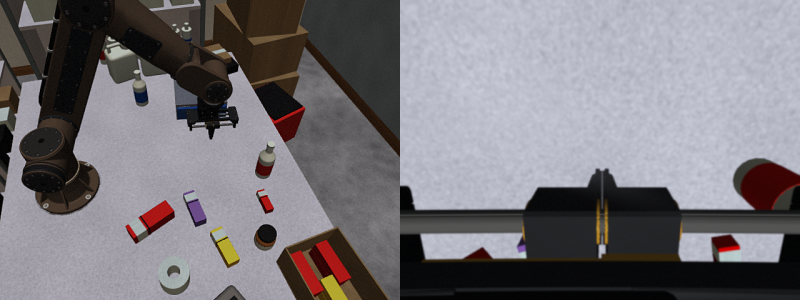

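The stop was met gently at 28 N with about 196 mm of travel. The wrist can't see the handle from here, so I'll move to where it can.

Emit:
apply_moves(
  increments=[
    [[-4, -3, 0], [0, 0, 0], 0],
    [[-4, -3, 0], [0, 0, 0], 0],
    [[-3, 0, 0], [0, 0, 0], 0],
    [[0, 0, 0], [0, 0, 0], 0],
    [[0, 0, 0], [0, 0, 0], 0],
  ],
)

```text
t: 20.72
eef_pos: [597.0, 75.9, 236.8]
tcp_rot: [-1.576, -0.006, -1.725]
ft_force: [0.8, 0.2, -0.7]
opening: 0.007
```

```bash
python3 -c "
from h import *
np.set_printoptions(precision=1,suppress=True)
s=readout.state(); w=read_camera('wrist'); save(w,'wrist5'); print(s['t'],s['eef_pos'])
for t in ['handle','unit']: print(t,[(d['confidence'],cam2world(d['point'],w,s)) for d in nets.mark_of(w,t)[:2]])"
```

```text
20.725 [597.   75.9 236.8]
handle [(0.83, array([611.9, 189.1,  55.5]))]
unit []
```

View pics/wrist5.png

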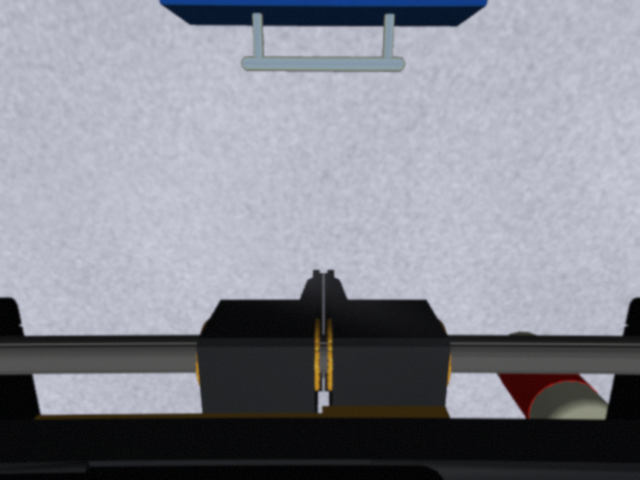

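The handle is at px (323,64) and the front panel at the top edge, so the gap to the unit is just out of view. One more look from 7 cm further on.

Emit:
apply_moves(
  increments=[
    [[-3, 0, 0], [0, 0, 0], 0],
    [[-4, 0, 0], [0, 0, 0], 0],
    [[0, 0, 0], [0, 0, 0], 0],
    [[0, 0, 0], [0, 0, 0], 0],
    [[0, 0, 0], [0, 0, 0], 0],
  ],
)

```text
t: 21.5
eef_pos: [608.3, 141.1, 235.5]
tcp_rot: [-1.578, -0.007, -1.732]
ft_force: [-0.6, -0.6, -0.1]
opening: 0.007
```

```bash
python3 -c "
from h import *
np.set_printoptions(precision=1,suppress=True)
s=readout.state(); w=read_camera('wrist'); save(w,'wrist6'); print(s['t'],s['eef_pos'])
for t in ['handle','unit']: print(t,[(d['confidence'],cam2world(d['point'],w,s)) for d in nets.mark_of(w,t)[:2]])"
```

```text
21.5 [608.3 141.1 235.5]
handle [(0.94, array([613.6, 192.5,  52.6]))]
unit []
```

View pics/wrist6.png

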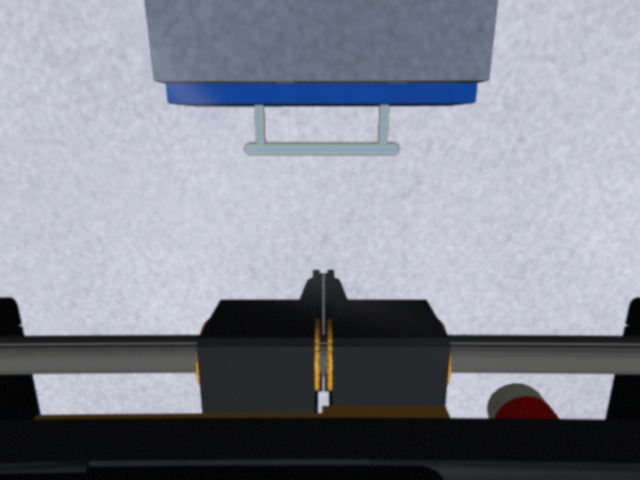

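```bash
python3 -c "
from h import *
s=readout.state(); w=read_camera('wrist'); d=np.array([.155,.988])
f=ray((322,81),w,94,s);b=ray((322,149),w,56,s);t=ray((322,84),w,81,s)
print('bar->unit front',(f-b)[:2]@d,'bar->panel inner top edge',(t-b)[:2]@d, 'resolution mm/px',(ray((322,80),w,94,s)-f)[:2]@d)"
```

```text
bar->unit front 50.31412423978424 bar->panel inner top edge 49.32424917684224 resolution mm/px 0.669201933239934
```

```bash
python3 -c "
from cell import env; print(env.job_done())"
```

```text
the job is handed in; nothing more can be done
None
```

The red carton (the middle-sized of the three loose ones) is in the empty bay and the drawer is shut. I handed the job in at about 21.6 s of the 56 s allowed.

- **Placing:** I gripped the carton across its width and lowered it until it touched the bay floor, where the force changed by only a few newtons. Then I let go. The wrist picture showed it lying flat and free, clear of the bay walls.
- **Closing:** I pushed the handle with the closed fingers, slowing to about 2 cm/s, until it met the stop at about 28 N. I then backed the arm off, and it is touching nothing.
- **Drawer shut:** The last wrist picture shows the front panel up against the unit. The handle bar stands 50.3 mm from the unit's front, against about 51.5 mm worked out for fully shut, which is within the 2 mm calibration error.
- **Other stock:** The purple and yellow cartons, the other two red ones, both bottles and the jar were found within about 4 mm of where they started, which is the networks' own error. I did not measure the paper roll again, but it showed in place in the last side picture.
- **Checks that disagreed or were missing:** In one side picture the network put the handle at the yellow carton, because the arm was in the way; I ignored it. I could not see the carton once the drawer was shut.

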